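# Slide the lid off the laundry tablet box

## Task

Open the larger of the two slide-lid boxes on the laundry worktop: lift the handle end of its lid over the stop lip, slide the lid out of its grooves, and lay it flat, handle up, on the dark mat without dropping it. Leave the small box shut.

Things in the scene. Friction and masses are not known exactly. Their poses are not given: they have to be found in the camera images.
- tablet_box: Larger white box, fixed, 190x107 mm (x,y). Origin: centre of underside. Lid underside rests at height 55 mm between side cheeks. Stop lip at the -x end: top at 63, 8 mm above lid underside. Overhangs over the lid's last 50 mm at +x leave it 6 mm vertical play: it cannot lift straight off. Raise its -x end 10 to 18 mm (tilts 3 to 6 deg; jams at 20), pull 55 mm or more to -x, and it is clear.
- lid_grip (a point): Point on the handle of the large lid: loose light-wood plate 170x90x6 mm (x,y,z), 140 g, with an upright handle block 44 long (x), 16 wide (y), 38 mm tall above the plate, its middle 55 mm to -x of the lid's centre. The point is on that middle, 24 mm above the plate's top, 30 mm above its underside. Axes: x along the slide, z up; they match the box's at the start.
- mat: Flat dark rubber mat fixed to the worktop, 220x160 mm (x,y), 4 mm thick. Origin: centre of its underside. The large lid goes here, its centre over the mat's, turned any way.
- peg_lid: Lid of the smaller, same-looking white box (130x81 mm, lid at height 40 mm): plate 110x64x6 mm with a handle block 30x16x38 mm. Origin: centre of the plate's underside. Leave it alone.
Things that resemble listed ones, but are neither listed nor needed, are in the scene too. What is shaped like the part that bears lid_grip but purple or turquoise is not meant.

How it is judged:
On the way, in this order (a step that is already met when the one before it is completed fails the run):
1. the lid's handle end has been lifted and slid over the stop lip, its far end still in the grooves (x of lid_grip in the frame of tablet_box between -0.1 and -0.07 m and z of lid_grip in the frame of tablet_box between 0.089 and 0.115 m), for 0.05 s.
2. the lid has slid clear of the grooves (x of lid_grip in the frame of tablet_box below -0.103 m), for 0.05 s.
At the end, for the whole second after the job is handed in: The large lid lies at rest on the mat, handle up and flat within 6 degrees, its centre over the mat (within 90 mm of the mat's centre along its length and 65 mm across) (x of lid in the frame of mat between -0.09 and 0.09 m and y of lid in the frame of mat between -0.065 and 0.065 m and angle between lid_grip's own z axis and vertical below 0.1 rad and height (world z) of lid below 0.012 m and linear speed of lid below 0.03 m/s); the robot touches nothing.
It fails at once if the small box's lid is moved by more than 15 mm (distance of peg_lid from where it was at the start of the episode above 0.015 m).
It fails at once if the large lid is dropped: falls free of the fingers faster than 0.65 m/s (more than about 2 cm) (contact force between the fingers and lid below 0.05 N and linear speed of lid above 0.65 m/s).
It also fails if it takes over 42 s, if anything falls off the work surface, if the arm or the gripper's body presses on something with over 40 N, if the wrist force passes 120 N, or if a joint passes its speed limit or range.

## Robot

A 7-joint arm with a two-finger parallel gripper is mounted at the origin on the work surface. World frame = base frame: x ahead of the robot, y to its left, z up, the work surface at z = 0. Lengths are in m, angles in rad, forces in N, time in s.
With the tool pointing down it reaches from about 0.375 to 0.925 m from the base axis. Payload 3.1 kg.
Tool frame: the origin (TCP) lies midway between the tips of the shut fingers; the grasp point (between the pads) lies 19 mm behind it; z points along the fingers, x is the direction in which the jaws open and shut, and the axes are right-handed (so a half turn about z gives the same grasp; the last joint's range is limited). The gripper opens to 85 mm and grips with 20 to 120 N. Pads are 22 mm wide; open, the fingers measure 114 mm over their backs; the gripper's body (76 mm by 85 mm) begins 54 mm behind the grasp point. The pads swing forward as they close: fully open they stand 13 mm farther back than shut.
Start: joints at [-1.297, 0.383, 0.044, 1.598, -0.018, 1.161, -0.05], TCP at [0.236, 0.606, 0.231] pointing down, gripper open.
Joint ranges: [-2.61, 2.61], [-0.41, 2.15], [-1.48, 1.57], [0, 2.5], [-1.57, 4.71], [0.05, 1.97], [-2.85, 2.85]. Speed limits (rad/s): [2.79, 2.79, 3.14, 3.14, 3.14, 3.14, 3.14].

## Interface

Orientations are given as a unit quaternion [w, x, y, z].
In Python, from bench import manip, optics, order gives the robot as it stands.
- The arm moves only by the tool arm_command, never from a script. Its argument "moves" is a list of rows, each an object of numbers: "dx", "dy", "dz": the shift along the tool's x, y, z in mm; "wx", "wy", "wz": the turn, a rotation vector about the tool's x, y, z in degrees; "gripper": the finger opening in mm, from 0 to 85.4. A call has 1 to 20 rows; each row shifts and turns the commanded pose from where the row before left it, along the tool's axes as they then stand; what a row does not reach is not made up. A row lasts 1/8 s, in which the tool goes at most 62.5 mm and 10.7 degrees, less where a joint would pass 70% of its speed; a pose out of reach is approached as far as the arm can. A call with a gripper value outside its range is refused whole. The fingers move at their own pace and stop on an object; the grip force is fixed at half the most. Time passes only in rows, so rows that do not move let the fingers close. It gives the time, the measured TCP pose, the force and the opening at its end, in the units of the state.
- manip.read_state(): the state, without advancing time (a new reading comes with each control period).
- optics.get_image(name): name is "side" or "top" or "wrist"; returns a dict with "frame" (384x512x3 uint8, red, green, blue), "intrinsics" (3x3 intrinsics, pixels), "k1" (the pictures are not rectified: a ray, as slopes to the right and down, at radius r is drawn at 1 + k1 r^2 times it, then the intrinsics apply), "eye" and "orientation" of the camera in the world. Camera axes: x right, y up, looking along -z (the intrinsics and any distortion apply to the point x, -y, -z); pixel columns grow to the right and rows downward; lengths in m; the calibration is good to about 2 mm. A picture is of the moment at which its call begins. There is no depth.
- order.sign_off(): hands the job in, once; it reports no verdict.
Trained networks look in a picture, given as the dict that the camera call returned (one of the last four; its "shot" number tells which), for a name from the list of things; names that differ only in an ending like _2 or _b are one class to them, and where a whole thing is asked for, a point or a joint stands for the part that bears it (a point fixed in the world has none). Each returns a list of dicts, best first, with "confidence" (0 to 1); they miss things now and then, are a little off and sometimes report something else, mostly with a low value. They report only what shows in the picture. A call takes as long as a camera call. They do not tell look-alikes from the thing itself.
- optics.look_for(picture, query): "location" ([x, y, z] in m, in world coordinates, good to about 4 mm: the middle of the surface that is visible of it).
- optics.masks_of(picture, query): "region" (384x512 bool, what is visible of it).
- optics.place_of(picture, query): "location" ([x, y, z] in m, in world coordinates, good to about 4 mm: a listed point, or the origin of a listed thing).
The state is a dict: "time_s": time; "joint_pos": joint angles; "joint_vel": joint speeds; "joint_efforts": joint torques, N m; "tcp_pos": TCP position; "ee_rot": TCP orientation; "contact_force": force on the tool from outside, world axes, zero at the start; "torque": the same for the moment, N m; "width": opening from 0.0 (shut) to 1.0 (fully open).
Only numpy, scipy, OpenCV 4.12 (cv2) and the standard library are available. Lean on these libraries where they do the work, as an engineer would, in place of code of your own. Each camera call takes 0.05 s, during which the arm holds its last target. There are 200 camera calls.

## Working session

There is one attempt and no reset: what is moved stays moved. The work goes in short steps, Python scripts to look and compute and a tool call to move; the robot and the scene stay as the last step left them, time stands still between calls to the robot, and variables do not carry over. Pictures are saved under pics/ and viewed, about 8 in all and at most 12, crops included, and the job is handed in when it is done.

Besides the shell and the picture viewer there is one more tool, called after ">>>" by a JSON object that holds its "fn" and its "kwargs", one argument or row to a line. arm_command: Moves the arm, as the interface text tells. Its arguments: {"type":"object","properties":{"moves":{"type":"array"}},"required":["moves"]}

```bash
mkdir -p pics; cat > h.py <<'E'
import numpy as np, cv2
from scipy.spatial.transform import Rotation as R
from bench import manip, optics, order
def rot(q): return R.from_quat([q[1],q[2],q[3],q[0]]).as_matrix()
def proj(im,P):
    K=np.array(im["intrinsics"]);c=(np.atleast_2d(P)-np.array(im["eye"]))@rot(im["orientation"])
    s=np.c_[c[:,0],-c[:,1]]/(-c[:,2:]); s=s*(1+im["k1"]*(s**2).sum(1,keepdims=True))
    return s*[K[0,0],K[1,1]]+[K[0,2],K[1,2]]
def ray(im,uv,z):
    K=np.array(im["intrinsics"]);uv=np.atleast_2d(uv).astype(float)
    d=(uv-[K[0,2],K[1,2]])/[K[0,0],K[1,1]];s=d.copy()
    for _ in range(20): s=d/(1+im["k1"]*(s**2).sum(1,keepdims=True))
    w=np.c_[s[:,0],-s[:,1],-np.ones(len(s))]@rot(im["orientation"]).T
    e=np.array(im["eye"]); return e+w*((z-e[2])/w[:,2:])
def save(im,n): cv2.imwrite(f"pics/{n}.png",im["frame"][:,:,::-1])
E
python3 - <<'E'
from h import *
np.set_printoptions(precision=3,suppress=True)
for n in ["top","side","wrist"]:
    im=optics.get_image(n); save(im,n+"0")
    print(n,im["eye"])
    for q in ["tablet_box","lid_grip","mat","peg_lid"]:
        for d in optics.place_of(im,q)[:4]: print(q,np.array(d["location"]),round(d["confidence"],2),proj(im,d["location"])[0])
a=cv2.imread("pics/top0.png");b=cv2.imread("pics/side0.png")
E
python3 -c "
from h import *
s=manip.read_state();print({k:s[k] for k in('time_s','tcp_pos','ee_rot','width','contact_force')});print(rot(s['ee_rot']).round(3))"
```

```text
top [0.428 0.073 0.965]
tablet_box [ 0.581  0.283 -0.002] 0.88 [184.057 154.651]
lid_grip [0.467 0.455 0.033] 0.85 [118.678 196.13 ]
lid_grip [0.524 0.287 0.089] 0.75 [174.812 171.494]
lid_grip [0.313 0.458 0.031] 0.65 [118.248 253.512]
mat [0.659 0.    0.002] 0.77 [284.191 123.633]
peg_lid [ 0.603 -0.282  0.04 ] 0.95 [392.126 138.219]
side [ 0.29  -0.943  1.081]
tablet_box [0.578 0.286 0.001] 0.59 [278.508 172.219]
lid_grip [0.529 0.282 0.083] 0.96 [265.037 156.004]
lid_grip [0.465 0.465 0.031] 0.96 [238.669 138.253]
lid_grip [0.312 0.452 0.032] 0.69 [197.272 144.469]
mat [ 0.662 -0.008  0.004] 0.73 [324.858 230.575]
peg_lid [ 0.603 -0.28   0.043] 0.83 [332.338 299.547]
wrist [0.158 0.635 0.373]
lid_grip [0.315 0.455 0.027] 0.87 [167.98  262.802]
lid_grip [0.467 0.455 0.031] 0.61 [217.868 355.865]
{'time_s': 0.75, 'tcp_pos': array([0.23610758, 0.6056355 , 0.23131381]), 'ee_rot': array([-2.97000221e-05,  8.25600239e-01,  5.64255477e-01,  1.20756087e-05]), 'width': 0.999652468225464, 'contact_force': array([-0.53512025, -0.03308714, -0.86763375])}
[[ 0.363  0.932 -0.   ]
 [ 0.932 -0.363  0.   ]
 [ 0.    -0.    -1.   ]]
```

View pics/top0.png

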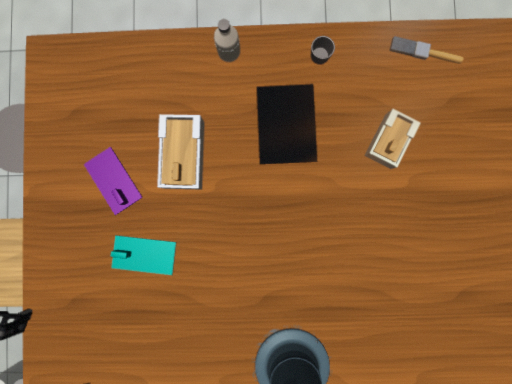

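View pics/side0.png

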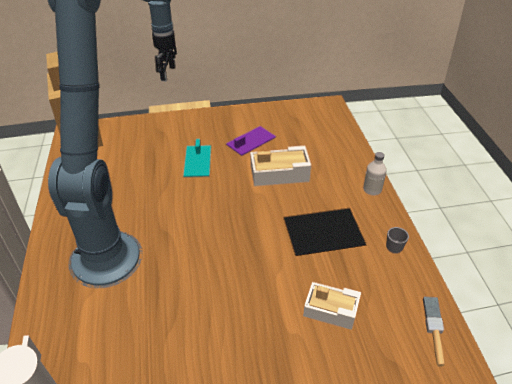

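Image top: the large box is at (180,152) with its wood handle at (178,172). The mat is at (287,124). Look-alikes are the purple plate (114,181), the turquoise plate (143,255) and the small box (395,138). I choose the handle at (178,172), on the larger white box, and next check it in a close crop and measure yaw.

```bash
python3 - <<'E'
from h import *
np.set_printoptions(precision=3,suppress=True)
im=optics.get_image("top"); print(proj(im,ray(im,[[180,150]],.06)))
c=im["frame"][100:205,140:220,::-1]; cv2.imwrite("pics/crop1.png",cv2.resize(c,None,fx=6,fy=5.7,interpolation=cv2.INTER_CUBIC)[:600])
for q,z in [("tablet_box",.065),("mat",.004),("lid_grip",.093)]:
    for d in optics.masks_of(im,q)[:3]:
        ys,xs=np.nonzero(d["region"]); 
        w=ray(im,np.c_[xs,ys],z)[:,:2].astype(np.float32)*1000
        print(q,d["confidence"],len(xs),xs.mean(),ys.mean(),cv2.minAreaRect(w))
g=im["frame"].astype(int); m=(g.min(2)>170); m[:100]=0;m[205:]=0;m[:,:145]=0;m[:,215:]=0
ys,xs=np.nonzero(m);w=ray(im,np.c_[xs,ys],.065)[:,:2].astype(np.float32)*1000;print("white",len(xs),cv2.minAreaRect(w),w.min(0),w.max(0))
for n in ["side"]:
    s=optics.get_image(n)
    for d in optics.place_of(s,"lid_grip")[:3]+optics.place_of(s,"mat")[:1]+optics.place_of(s,"tablet_box")[:1]: print(d)
E
```

```text
[[180. 150.]]
tablet_box 0.94 1133 183.06619593998235 147.76875551632833 ((579.75537109375, 279.2647705078125), (123.30778503417969, 195.18527221679688), 86.66616821289062)
mat 0.55 4612 285.9746313963573 123.3594969644406 ((660.02294921875, -3.8845977783203125), (225.28887939453125, 165.31491088867188), 0.2861863970756531)
lid_grip 0.91 2066 112.35333978702808 180.16069699903196 ((506.5661926269531, 447.52130126953125), (159.05174255371094, 87.65481567382812), 31.985980987548828)
lid_grip 0.89 2049 143.30209858467546 254.94973157637872 ((316.340576171875, 370.74615478515625), (161.1220703125, 82.53004455566406), 82.84745025634766)
lid_grip 0.77 2052 179.29970760233917 153.04580896686159 ((574.7913208007812, 273.12701416015625), (88.41061401367188, 164.1657257080078), 86.42455291748047)
white 744 ((580.9783935546875, 282.3841857910156), (107.48094940185547, 190.1666259765625), 88.40393829345703) [484.672 227.523] [677.452 337.729]
{'location': [0.3121, 0.4537, 0.0309], 'confidence': 0.72}
{'location': [0.4625, 0.4597, 0.0321], 'confidence': 0.67}
{'location': [0.5247, 0.2806, 0.0851], 'confidence': 0.57}
{'location': [0.6599, -0.0086, 0.0025], 'confidence': 0.89}
{'location': [0.5764, 0.282, -0.0004], 'confidence': 0.73}
```

View pics/crop1.png

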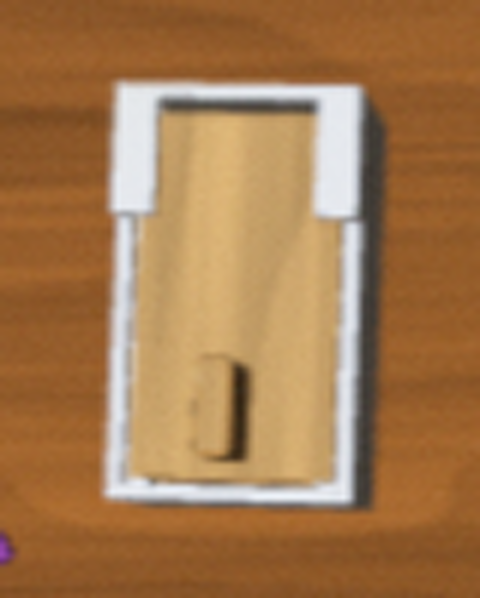

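The crop shows the big lid's light-wood handle at (218,408), at the -x end next to the lip. The overhangs are at the top, +x. The rim fits 107x190 mm, centred at (0.580, 0.283) with yaw about -2°, so the handle should be near (0.525, 0.284). Moving above it now.

>>> {"fn": "arm_command", "kwargs": {
  "moves": [
    {"wz":-9.7,"gripper":50},
    {"wz":-9.6},
    {"dx":-31,"dy":30},
    {"dx":-31,"dy":30},
    {"dx":-31,"dy":30},
    {"dx":-31,"dy":30},
    {"dx":-31,"dy":30},
    {"dx":-31,"dy":30},
    {"dx":-31,"dy":30},
    {"dx":-31,"dy":30},
    {"dx":-31,"dy":30,"dz":20},
    {"dx":-33,"dy":30,"dz":20},
    {"dz":20},
    {"dz":0}
  ]
}}

```text
$.moves[0]: bad value
```

```bash
python3 - <<'E'
from h import *
np.set_printoptions(precision=3,suppress=True)
s=manip.read_state();print(s["tcp_pos"],rot(s["ee_rot"]),s["width"])
im=optics.get_image("wrist");save(im,"w1")
for q in ["lid_grip","tablet_box"]:
    for d in optics.place_of(im,q)[:3]: print(q,d,proj(im,d["location"]))
d=optics.masks_of(im,"lid_grip")
print([(x["confidence"],x["region"].sum()) for x in d])
E
```

```text
[0.236 0.606 0.231] [[ 0.363  0.932 -0.   ]
 [ 0.932 -0.363 -0.   ]
 [-0.    -0.    -1.   ]] 1.002766606723566
lid_grip {'location': [0.3169, 0.4536, 0.0299], 'confidence': 0.81} [[167.109 265.84 ]]
lid_grip {'location': [0.4665, 0.4571, 0.026], 'confidence': 0.72} [[219.363 352.202]]
[(0.91, np.int64(3348)), (0.75, np.int64(6629))]
```

View pics/w1.png

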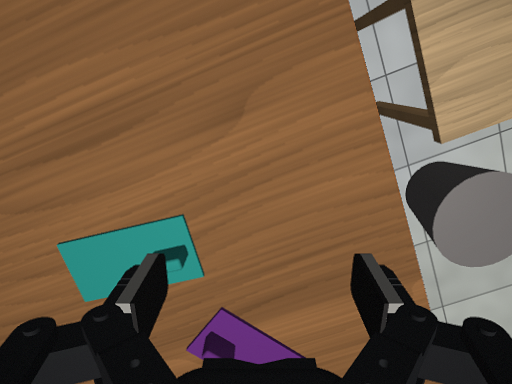

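The move was refused, so the picture still shows the start pose, with the turquoise plate at (130,255) and the purple at (240,340). I'll retry with every field filled in.

>>> {"fn": "arm_command", "kwargs": {
  "moves": [
    {"dx":0,"dy":0,"dz":0,"wx":0,"wy":0,"wz":-9.7,"gripper":50},
    {"dx":0,"dy":0,"dz":0,"wx":0,"wy":0,"wz":-9.6,"gripper":50},
    {"dx":-31,"dy":30,"dz":0,"wx":0,"wy":0,"wz":0,"gripper":50},
    {"dx":-31,"dy":30,"dz":0,"wx":0,"wy":0,"wz":0,"gripper":50},
    {"dx":-31,"dy":30,"dz":0,"wx":0,"wy":0,"wz":0,"gripper":50},
    {"dx":-31,"dy":30,"dz":0,"wx":0,"wy":0,"wz":0,"gripper":50},
    {"dx":-31,"dy":30,"dz":0,"wx":0,"wy":0,"wz":0,"gripper":50},
    {"dx":-31,"dy":30,"dz":0,"wx":0,"wy":0,"wz":0,"gripper":50},
    {"dx":-31,"dy":30,"dz":0,"wx":0,"wy":0,"wz":0,"gripper":50},
    {"dx":-31,"dy":30,"dz":0,"wx":0,"wy":0,"wz":0,"gripper":50},
    {"dx":-31,"dy":30,"dz":20,"wx":0,"wy":0,"wz":0,"gripper":50},
    {"dx":-33,"dy":30,"dz":20,"wx":0,"wy":0,"wz":0,"gripper":50},
    {"dx":0,"dy":0,"dz":20,"wx":0,"wy":0,"wz":0,"gripper":50},
    {"dx":0,"dy":0,"dz":0,"wx":0,"wy":0,"wz":0,"gripper":50}
  ]
}}

```text
time_s: 3.1
tcp_pos: [0.5239, 0.282, 0.1694]
ee_rot: [-0.001, 0.72, 0.694, -0.002]
contact_force: [-0.9, -0.4, -0.4]
width: 0.588
```

```bash
python3 - <<'E'
from h import *
np.set_printoptions(precision=3,suppress=True)
s=manip.read_state();print(s["tcp_pos"],rot(s["ee_rot"]),s["width"])
im=optics.get_image("wrist");save(im,"w2")
for q in ["lid_grip","tablet_box"]:
    for d in optics.place_of(im,q)[:3]: print(q,d,proj(im,d["location"]))
print(proj(im,[[.525,.284,.099],[.525,.284,.085]]))
E
```

```text
[0.524 0.282 0.169] [[ 0.036  0.999 -0.004]
 [ 0.999 -0.036 -0.002]
 [-0.002 -0.004 -1.   ]] 0.5879732239458507
lid_grip {'location': [0.5251, 0.2827, 0.0857], 'confidence': 0.91} [[260.517 200.704]]
lid_grip {'location': [0.4684, 0.4519, 0.0305], 'confidence': 0.85} [[457.522 108.572]]
[[262.407 207.092]
 [262.254 200.192]]
```

View pics/w2.png

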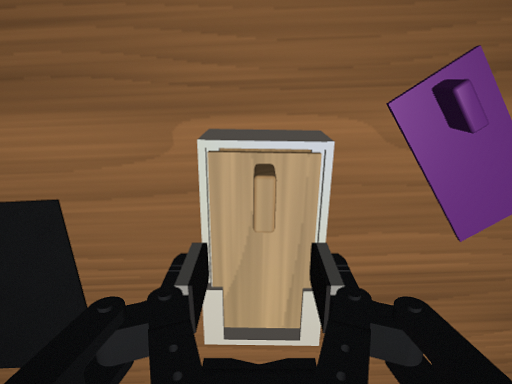

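The wrist view shows the handle top at (264,205), within about 2 mm of prediction and aligned with the jaws. The purple decoy is off at (460,105). Now descend and grip.

>>> {"fn": "arm_command", "kwargs": {
  "moves": [
    {"dx":2.5,"dy":0,"dz":20,"wx":0,"wy":0,"wz":0,"gripper":50},
    {"dx":0,"dy":0,"dz":25,"wx":0,"wy":0,"wz":0,"gripper":50},
    {"dx":0,"dy":0,"dz":25,"wx":0,"wy":0,"wz":0,"gripper":50},
    {"dx":0,"dy":0,"dz":18,"wx":0,"wy":0,"wz":0,"gripper":50},
    {"dx":0,"dy":0,"dz":13,"wx":0,"wy":0,"wz":0,"gripper":50},
    {"dx":0,"dy":0,"dz":0,"wx":0,"wy":0,"wz":0,"gripper":30},
    {"dx":0,"dy":0,"dz":0,"wx":0,"wy":0,"wz":0,"gripper":20},
    {"dx":0,"dy":0,"dz":0,"wx":0,"wy":0,"wz":0,"gripper":5},
    {"dx":0,"dy":0,"dz":0,"wx":0,"wy":0,"wz":0,"gripper":5},
    {"dx":0,"dy":0,"dz":0,"wx":0,"wy":0,"wz":0,"gripper":5},
    {"dx":0,"dy":0,"dz":0,"wx":0,"wy":0,"wz":0,"gripper":5}
  ]
}}

```text
time_s: 4.62
tcp_pos: [0.5261, 0.2862, 0.0714]
ee_rot: [0.0, 0.719, 0.695, 0.001]
contact_force: [0.0, -1.3, 6.0]
width: 0.177
```

>>> {"fn": "arm_command", "kwargs": {
  "moves": [
    {"dx":0,"dy":0.2,"dz":-2,"wx":0.8,"wy":0,"wz":0,"gripper":5},
    {"dx":0,"dy":0.2,"dz":-2,"wx":0.8,"wy":0,"wz":0,"gripper":5},
    {"dx":0,"dy":0.2,"dz":-2,"wx":0.8,"wy":0,"wz":0,"gripper":5},
    {"dx":0,"dy":0.2,"dz":-2,"wx":0.8,"wy":0,"wz":0,"gripper":5},
    {"dx":0,"dy":0.2,"dz":-2,"wx":0.8,"wy":0,"wz":0,"gripper":5},
    {"dx":0,"dy":0.2,"dz":-2,"wx":0.8,"wy":0,"wz":0,"gripper":5},
    {"dx":0,"dy":0,"dz":0,"wx":0,"wy":0,"wz":0,"gripper":5},
    {"dx":0,"dy":0,"dz":0,"wx":0,"wy":0,"wz":0,"gripper":5}
  ]
}}

```text
time_s: 5.62
tcp_pos: [0.527, 0.2857, 0.0822]
ee_rot: [-0.03, 0.719, 0.694, -0.029]
contact_force: [1.7, 0.6, 0.6]
width: 0.177
```

```bash
python3 - <<'E'
from h import *
np.set_printoptions(precision=3,suppress=True)
s=manip.read_state();print(s["tcp_pos"],rot(s["ee_rot"]),s["contact_force"],s["torque"])
im=optics.get_image("side")
for d in optics.place_of(im,"lid_grip")[:3]: print(d)
cv2.imwrite("pics/s2.png",cv2.resize(im["frame"][120:200,225:335,::-1],None,fx=7,fy=7,interpolation=cv2.INTER_CUBIC))
E
```

```text
[0.527 0.286 0.082] [[ 0.035  0.996 -0.083]
 [ 0.999 -0.035  0.003]
 [ 0.    -0.083 -0.997]] [1.681 0.569 0.635] [ 0.16  -0.79   0.092]
{'location': [0.5276, 0.2811, 0.0951], 'confidence': 0.8}
{'location': [0.3111, 0.4568, 0.0305], 'confidence': 0.63}
{'location': [0.4669, 0.4596, 0.0278], 'confidence': 0.62}
```

View pics/s2.png

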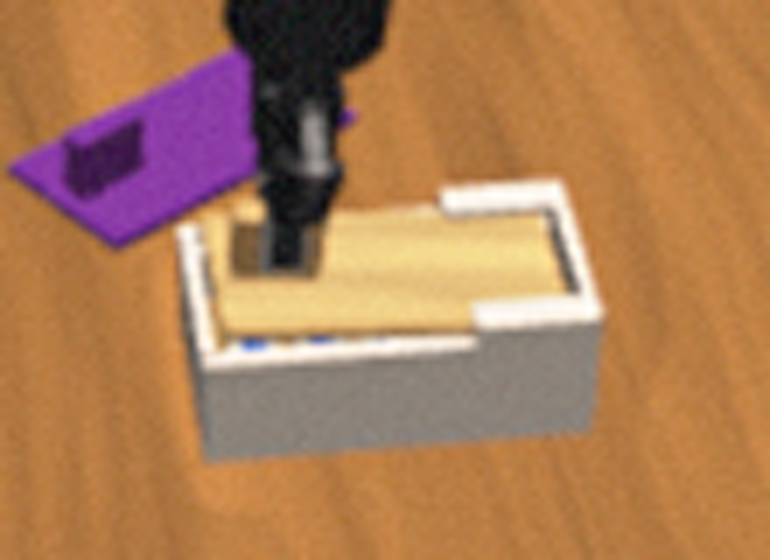

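The side crop shows the handle end raised with blue contents visible at (255,343), and the far end still under the overhangs near (555,245). The raised end clears the lip at (195,240). Next, pull in two stages.

>>> {"fn": "arm_command", "kwargs": {
  "moves": [
    {"dx":0,"dy":-4,"dz":0.3,"wx":0,"wy":0,"wz":0,"gripper":5},
    {"dx":0,"dy":-4,"dz":0.3,"wx":0,"wy":0,"wz":0,"gripper":5},
    {"dx":0,"dy":-4,"dz":0.3,"wx":0,"wy":0,"wz":0,"gripper":5},
    {"dx":0,"dy":-4,"dz":0.3,"wx":0,"wy":0,"wz":0,"gripper":5},
    {"dx":0,"dy":-4,"dz":0.3,"wx":0,"wy":0,"wz":0,"gripper":5},
    {"dx":0,"dy":-4,"dz":0.3,"wx":0,"wy":0,"wz":0,"gripper":5},
    {"dx":0,"dy":-4,"dz":0.3,"wx":0,"wy":0,"wz":0,"gripper":5},
    {"dx":0,"dy":-4,"dz":0.3,"wx":0,"wy":0,"wz":0,"gripper":5},
    {"dx":0,"dy":0,"dz":0,"wx":0,"wy":0,"wz":0,"gripper":5},
    {"dx":0,"dy":0,"dz":0,"wx":0,"wy":0,"wz":0,"gripper":5}
  ]
}}

```text
time_s: 6.98
tcp_pos: [0.4937, 0.287, 0.0824]
ee_rot: [-0.031, 0.719, 0.694, -0.03]
contact_force: [-1.9, 0.3, 2.4]
width: 0.175
```

```bash
python3 - <<'E'
from h import *
np.set_printoptions(precision=3,suppress=True)
s=manip.read_state();print(s["tcp_pos"],s["tcp_pos"]-.019*rot(s["ee_rot"])[:,2],s["contact_force"],s["torque"])
for n in ["side","top"]:
  im=optics.get_image(n)
  for d in optics.place_of(im,"lid_grip")[:3]: print(d)
E
```

```text
[0.494 0.287 0.082] [0.495 0.287 0.101] [-1.881  0.311  2.413] [-0.036 -0.175 -0.041]
{'location': [0.4657, 0.4618, 0.0287], 'confidence': 0.96}
{'location': [0.4929, 0.2837, 0.0995], 'confidence': 0.76}
{'location': [0.3108, 0.4536, 0.0306], 'confidence': 0.66}
{'location': [0.4945, 0.2846, 0.0953], 'confidence': 0.79}
{'location': [0.47, 0.4549, 0.032], 'confidence': 0.73}
{'location': [0.3124, 0.4537, 0.032], 'confidence': 0.53}
```

>>> {"fn": "arm_command", "kwargs": {
  "moves": [
    {"dx":0,"dy":-4,"dz":0.3,"wx":0,"wy":0,"wz":0,"gripper":5},
    {"dx":0,"dy":-4,"dz":0.3,"wx":0,"wy":0,"wz":0,"gripper":5},
    {"dx":0,"dy":-4,"dz":0.3,"wx":0,"wy":0,"wz":0,"gripper":5},
    {"dx":0,"dy":-4,"dz":0.3,"wx":0,"wy":0,"wz":0,"gripper":5},
    {"dx":0,"dy":-4,"dz":0.2,"wx":0,"wy":0,"wz":0,"gripper":5},
    {"dx":0,"dy":-5,"dz":0.2,"wx":0,"wy":0,"wz":0,"gripper":5},
    {"dx":0,"dy":-5,"dz":0.2,"wx":0,"wy":0,"wz":0,"gripper":5},
    {"dx":0,"dy":-5,"dz":0.2,"wx":0,"wy":0,"wz":0,"gripper":5},
    {"dx":0,"dy":-5,"dz":0,"wx":0,"wy":0,"wz":0,"gripper":5},
    {"dx":0,"dy":0,"dz":0,"wx":0,"wy":0,"wz":0,"gripper":5},
    {"dx":0,"dy":-0.5,"dz":-5,"wx":0,"wy":0,"wz":0,"gripper":5},
    {"dx":0,"dy":-1,"dz":-10,"wx":0,"wy":0,"wz":0,"gripper":5},
    {"dx":0,"dy":-1,"dz":-12,"wx":0,"wy":0,"wz":0,"gripper":5},
    {"dx":0,"dy":-1,"dz":-12,"wx":0,"wy":0,"wz":0,"gripper":5},
    {"dx":0,"dy":-1,"dz":-12,"wx":-1.6,"wy":0,"wz":0,"gripper":5},
    {"dx":0,"dy":0,"dz":-10,"wx":-1.6,"wy":0,"wz":0,"gripper":5},
    {"dx":0,"dy":0,"dz":-5,"wx":-1.6,"wy":0,"wz":0,"gripper":5},
    {"dx":0,"dy":0,"dz":0,"wx":0,"wy":0,"wz":0,"gripper":5},
    {"dx":0,"dy":0,"dz":0,"wx":0,"wy":0,"wz":0,"gripper":5}
  ]
}}

```text
time_s: 9.55
tcp_pos: [0.4547, 0.2881, 0.1497]
ee_rot: [-0.0, 0.719, 0.695, -0.0]
contact_force: [-0.5, 0.2, -1.6]
width: 0.176
```

```bash
python3 - <<'E'
from h import *
np.set_printoptions(precision=3,suppress=True)
s=manip.read_state();print(s["tcp_pos"],rot(s["ee_rot"]),s["contact_force"],s["torque"])
for n in ["top","side"]:
  im=optics.get_image(n)
  for d in optics.place_of(im,"lid_grip")[:3]: print(d)
cv2.imwrite("pics/s3.png",cv2.resize(im["frame"][60:240,170:400,::-1],None,fx=3.2,fy=3.2,interpolation=cv2.INTER_CUBIC))
E
```

```text
[0.455 0.288 0.15 ] [[ 0.035  0.999 -0.001]
 [ 0.999 -0.035 -0.001]
 [-0.001 -0.001 -1.   ]] [-0.495  0.213 -1.553] [ 0.025  0.077 -0.026]
{'location': [0.4558, 0.2892, 0.1609], 'confidence': 0.6}
{'location': [0.4561, 0.2846, 0.1666], 'confidence': 0.97}
{'location': [0.4649, 0.4591, 0.031], 'confidence': 0.72}
```

View pics/s3.png

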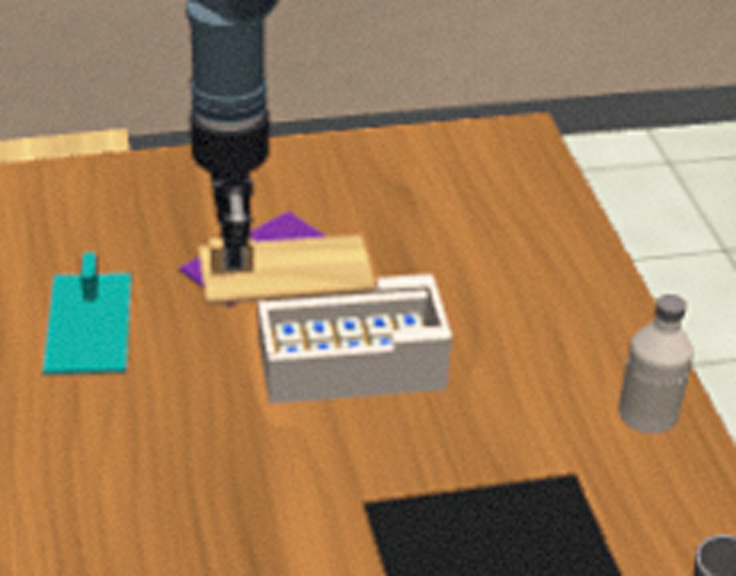

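The lid is out, level and firmly held at (290,265), and the opened box with its contents shows at (355,340). Carry it to the mat and descend part-way.

>>> {"fn": "arm_command", "kwargs": {
  "moves": [
    {"dx":-10,"dy":5,"dz":0,"wx":0,"wy":0,"wz":0,"gripper":5},
    {"dx":-20,"dy":11,"dz":0,"wx":0,"wy":0,"wz":0,"gripper":5},
    {"dx":-25,"dy":14,"dz":0,"wx":0,"wy":0,"wz":0,"gripper":5},
    {"dx":-25,"dy":14,"dz":0,"wx":0,"wy":0,"wz":0,"gripper":5},
    {"dx":-25,"dy":14,"dz":0,"wx":0,"wy":0,"wz":0,"gripper":5},
    {"dx":-25,"dy":14,"dz":0,"wx":0,"wy":0,"wz":0,"gripper":5},
    {"dx":-25,"dy":14,"dz":0,"wx":0,"wy":0,"wz":0,"gripper":5},
    {"dx":-25,"dy":14,"dz":0,"wx":0,"wy":0,"wz":0,"gripper":5},
    {"dx":-25,"dy":14,"dz":0,"wx":0,"wy":0,"wz":0,"gripper":5},
    {"dx":-25,"dy":14,"dz":0,"wx":0,"wy":0,"wz":0,"gripper":5},
    {"dx":-25,"dy":14,"dz":5,"wx":0,"wy":0,"wz":0,"gripper":5},
    {"dx":-20,"dy":12,"dz":10,"wx":0,"wy":0,"wz":0,"gripper":5},
    {"dx":-10,"dy":6,"dz":15,"wx":0,"wy":0,"wz":0,"gripper":5},
    {"dx":0,"dy":0,"dz":20,"wx":0,"wy":0,"wz":0,"gripper":5},
    {"dx":0,"dy":0,"dz":20,"wx":0,"wy":0,"wz":0,"gripper":5},
    {"dx":0,"dy":0,"dz":15,"wx":0,"wy":0,"wz":0,"gripper":5},
    {"dx":0,"dy":0,"dz":10,"wx":0,"wy":0,"wz":0,"gripper":5},
    {"dx":0,"dy":0,"dz":5,"wx":0,"wy":0,"wz":0,"gripper":5},
    {"dx":0,"dy":0,"dz":0,"wx":0,"wy":0,"wz":0,"gripper":5}
  ]
}}

```text
time_s: 12.12
tcp_pos: [0.6052, -0.002, 0.05]
ee_rot: [-0.0, 0.719, 0.695, -0.0]
contact_force: [-0.4, 0.1, -2.7]
width: 0.177
```

```bash
python3 - <<'E'
from h import *
np.set_printoptions(precision=3,suppress=True)
s=manip.read_state();print(s["tcp_pos"],s["contact_force"],s["width"])
for n in ["top","side"]:
  im=optics.get_image(n)
  for d in optics.place_of(im,"lid_grip")[:3]: print(d)
cv2.imwrite("pics/s4.png",cv2.resize(im["frame"][140:280,250:400,::-1],None,fx=4,fy=4,interpolation=cv2.INTER_CUBIC))
E
```

```text
[ 0.605 -0.002  0.05 ] [-0.351  0.111 -2.688] 0.17748434713313607
{'location': [0.4713, 0.4543, 0.0339], 'confidence': 0.97}
{'location': [0.3154, 0.455, 0.0307], 'confidence': 0.82}
{'location': [0.6058, -0.0031, 0.0653], 'confidence': 0.68}
{'location': [0.4638, 0.4576, 0.0286], 'confidence': 0.94}
{'location': [0.3092, 0.4541, 0.0276], 'confidence': 0.89}
{'location': [0.606, -0.0047, 0.0659], 'confidence': 0.8}
```

View pics/s4.png

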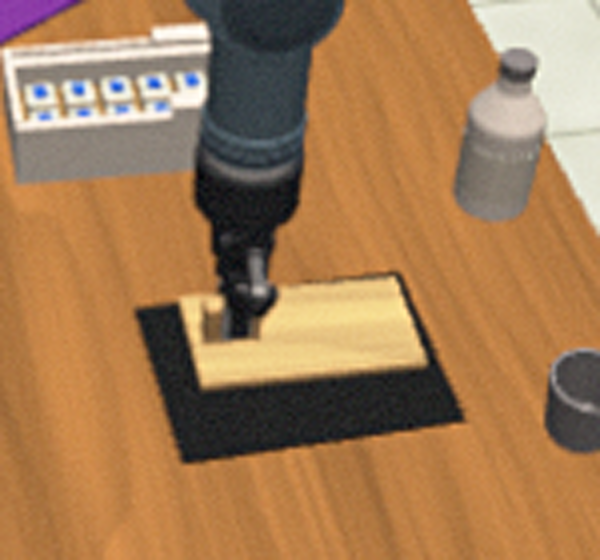

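The lid hovers level over the mat (lid at (305,330), mat around it), about 30 mm up. Lower it gently.

>>> {"fn": "arm_command", "kwargs": {
  "moves": [
    {"dx":0,"dy":0,"dz":8,"wx":0,"wy":0,"wz":0,"gripper":5},
    {"dx":0,"dy":0,"dz":8,"wx":0,"wy":0,"wz":0,"gripper":5},
    {"dx":0,"dy":0,"dz":6,"wx":0,"wy":0,"wz":0,"gripper":5},
    {"dx":0,"dy":0,"dz":4,"wx":0,"wy":0,"wz":0,"gripper":5},
    {"dx":0,"dy":0,"dz":1,"wx":0,"wy":0,"wz":0,"gripper":5},
    {"dx":0,"dy":0,"dz":1,"wx":0,"wy":0,"wz":0,"gripper":5},
    {"dx":0,"dy":0,"dz":0,"wx":0,"wy":0,"wz":0,"gripper":5},
    {"dx":0,"dy":0,"dz":0,"wx":0,"wy":0,"wz":0,"gripper":5}
  ]
}}

```text
time_s: 13.32
tcp_pos: [0.6054, -0.0022, 0.0223]
ee_rot: [0.0, 0.719, 0.695, 0.0]
contact_force: [0.1, -0.2, -1.7]
width: 0.176
```

>>> {"fn": "arm_command", "kwargs": {
  "moves": [
    {"dx":0,"dy":0,"dz":1,"wx":0,"wy":0,"wz":0,"gripper":5},
    {"dx":0,"dy":0,"dz":1,"wx":0,"wy":0,"wz":0,"gripper":5},
    {"dx":0,"dy":0,"dz":1,"wx":0,"wy":0,"wz":0,"gripper":5},
    {"dx":0,"dy":0,"dz":0,"wx":0,"wy":0,"wz":0,"gripper":5}
  ]
}}

```text
time_s: 13.82
tcp_pos: [0.6052, -0.0021, 0.0204]
ee_rot: [-0.0, 0.719, 0.695, 0.0]
contact_force: [-3.0, 0.7, 6.3]
width: 0.179
```

Contact at TCP z = 20.4 mm, as predicted. Release and retreat.

>>> {"fn": "arm_command", "kwargs": {
  "moves": [
    {"dx":0,"dy":0,"dz":0,"wx":0,"wy":0,"wz":0,"gripper":25},
    {"dx":0,"dy":0,"dz":0,"wx":0,"wy":0,"wz":0,"gripper":45},
    {"dx":0,"dy":0,"dz":0,"wx":0,"wy":0,"wz":0,"gripper":50},
    {"dx":0,"dy":0,"dz":0,"wx":0,"wy":0,"wz":0,"gripper":50},
    {"dx":0,"dy":0,"dz":-5,"wx":0,"wy":0,"wz":0,"gripper":50},
    {"dx":0,"dy":0,"dz":-15,"wx":0,"wy":0,"wz":0,"gripper":50},
    {"dx":0,"dy":0,"dz":-30,"wx":0,"wy":0,"wz":0,"gripper":50},
    {"dx":0,"dy":0,"dz":-30,"wx":0,"wy":0,"wz":0,"gripper":50},
    {"dx":0,"dy":0,"dz":-30,"wx":0,"wy":0,"wz":0,"gripper":50},
    {"dx":0,"dy":0,"dz":-30,"wx":0,"wy":0,"wz":0,"gripper":50},
    {"dx":0,"dy":0,"dz":0,"wx":0,"wy":0,"wz":0,"gripper":50},
    {"dx":0,"dy":0,"dz":0,"wx":0,"wy":0,"wz":0,"gripper":50}
  ]
}}

```text
time_s: 15.32
tcp_pos: [0.6048, -0.0021, 0.1591]
ee_rot: [-0.0, 0.719, 0.695, 0.0]
contact_force: [0.1, -0.7, 0.1]
width: 0.583
```

```bash
python3 - <<'E'
from h import *
np.set_printoptions(precision=3,suppress=True)
s=manip.read_state();print(s["tcp_pos"],s["contact_force"],s["joint_vel"])
for n in ["top","side"]:
  im=optics.get_image(n)
  for q in ["lid_grip","peg_lid","mat"]:
    for d in optics.place_of(im,q)[:3]: print(q,d)
cv2.imwrite("pics/s5.png",cv2.resize(im["frame"][140:350,250:420,::-1],None,fx=2.8,fy=2.8,interpolation=cv2.INTER_CUBIC))
E
```

```text
[ 0.605 -0.002  0.159] [ 0.09  -0.682  0.125] [ 0.001  0.021 -0.008  0.019 -0.004  0.002  0.001]
lid_grip {'location': [0.3159, 0.4556, 0.0314], 'confidence': 0.98}
lid_grip {'location': [0.4696, 0.4544, 0.0331], 'confidence': 0.88}
lid_grip {'location': [0.605, -0.0027, 0.0332], 'confidence': 0.62}
peg_lid {'location': [0.6059, -0.2856, 0.0391], 'confidence': 0.64}
lid_grip {'location': [0.4639, 0.4605, 0.0305], 'confidence': 0.95}
lid_grip {'location': [0.6071, -0.0051, 0.0315], 'confidence': 0.85}
lid_grip {'location': [0.3114, 0.4548, 0.0279], 'confidence': 0.68}
peg_lid {'location': [0.6027, -0.2782, 0.0396], 'confidence': 0.73}
mat {'location': [0.6597, -0.0074, 0.0047], 'confidence': 0.89}
```

View pics/s5.png

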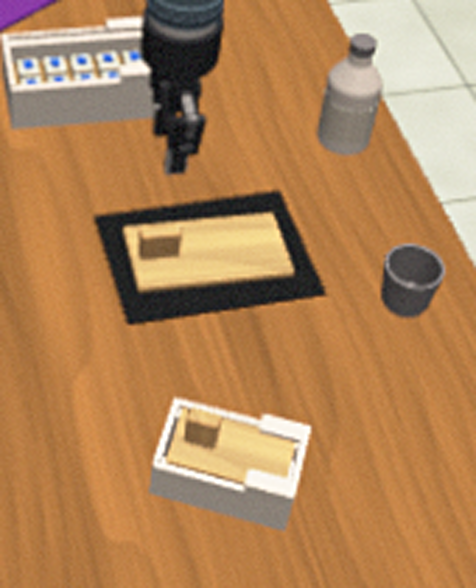

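The lid lies flat and centred on the mat at (208,250), handle up. The small box at (230,460) is still shut and the gripper is clear of everything.

```bash
python3 -c "
from h import *
print(order.sign_off())"
```

```text
the job is handed in; nothing more can be done
None
```

I opened the larger box and laid its lid flat on the mat, then handed the job in at about 15.5 s of the 42 s allowed. No verdict was reported.

- **Lift and slide:** I gripped the wood handle, raised that end about 13 mm at a 4.8° tilt and pulled. I paused with the handle point at about -86 mm in the box frame, then pulled on to about -125 mm, both inside the two step limits.
- **Placing:** I carried the lid level and lowered it to contact, with about 6 N on the tool, before letting go.
- **Last checks:** The handle point reads about (0.606, -0.004, 0.032) m. That puts the lid's centre within about 5 mm of the mat's, against expected heights of 34 mm for the point and 4 mm for the lid's underside. The picture shows it flat with the handle up.
- **Small box:** Its lid's position agrees with the first reading to within the networks' error of about 4 mm, and it is still shut. The gripper is about 14 cm above the mat, touching nothing.
- **What went wrong:** My first move call was refused because its rows left out some fields. Nothing moved, and I resent it with every field filled in. No check failed or disagreed.

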